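# Load the shaker tray and clamp it to the backstop

## Task

Lift the open tray of loose vials by its handle, carry it level so that no vial falls out, and set it flat on the shaker's platform with its tall end plate up against the platform's upright backstop, about midway along it. Then squeeze the spring clamp open, lift it off its rest and clip it well down over the tray's end plate and the backstop together, so that it grips the two. Let go, and leave the other things on the bench where they stand.

Things in the scene. Friction and masses are not known exactly. Their poses are not given: they have to be found in the camera images.
- shaker: Laboratory shaker, off and fixed: white body 250 x 210 mm, on it a level platform 240 (x) x 200 (y) mm, black rubber on top, 100 mm above the bench. Origin: middle of its underside; z up. Near its +x side an upright aluminium plate, the backstop, stands on the platform; the tray goes on the -x side of it.
- stop_top (a point): Middle of the backstop's top edge, on the face towards the tray: 85 mm from the shaker's origin along its x, 154 mm up. Axes as the shaker's (x from the tray's place through the backstop, y along it, z up). The backstop is 4 mm thick (x), 120 mm long (y), 54 mm high above the platform.
- tray: Loose white open tray, 130 (x) x 90 (y) mm, 0.2 to 0.35 kg; origin: middle of its underside, z up. Floor and walls 4 mm thick, walls 20 mm high. At its +x end is the tall end plate instead: 4 mm thick, 90 mm wide, 54 mm high from the underside, as high as the shaker's backstop; outer face at x = +65 mm.
- tray_handle (a point): Point to grasp the tray, 40 mm above its underside in the middle of the handle: an upright board 70 mm long along the tray's x, 12 mm thick (across y) and 52 mm high from the underside, central in the tray. Axes as the tray's. The vials beside it reach 18 mm above the underside.
- tray_plate (a point): Middle of the top edge of the tray's end plate, on its outer face; axes as the tray's.
- vial0_mid (a point): Centre of a small capped vial, 14 mm in diameter, 42 mm long, 12 g, lying loose in the tray; it can roll and slide.
- vial1_mid (a point): Centre of a small capped vial, 14 mm in diameter, 42 mm long, 12 g, lying loose in the tray; it can roll and slide.
- vial2_mid (a point): Centre of a small capped vial, 14 mm in diameter, 42 mm long, 12 g, lying loose in the tray; it can roll and slide.
- vial3_mid (a point): Centre of a small capped vial, 14 mm in diameter, 42 mm long, 12 g, lying loose in the tray; it can roll and slide.
- rest: Clamp rest (fixed): dark steel foot 80 x 90 x 12 mm with an upright steel plate 8 mm thick (across x), 70 mm long (y), its top edge 52 mm above the bench. Origin: middle of the underside. At the start the clamp sits on this plate, gripping it.
- clamp: Loose spring clamp like a large clothes-peg, 65 g, upright: jaws down, tails up, 100 mm tall, 26 mm wide (y). Origin: centre of its hinge pin (radius 5 mm), at the start 22 mm above the top edge of the rest's plate. z up, y along the pin, x the way it opens. The frame belongs to one half, which leans by half the opening. Pinching the tails together along x opens the jaws.
- clamp_tails (a point): Midway between the two tails, 40 mm above the hinge: where to pinch. Tails run from the hinge to 53 mm above it, 26 mm wide (y); outside width here (x) about 48 mm when gripping 8 mm (55 mm at the tail ends), 30 mm fully open. Axes as the clamp's.
- clamp_pads (a point): Midway between the two flat jaw pads, 35 mm below the hinge; pads are 20 mm high (25 to 45 mm below the hinge) and 26 mm wide. Axes as the clamp's.
- clamp_jaw (a joint): Opening of the clamp (rad): 0 = pads parallel, 8 mm apart (gripping the rest's plate, or end plate and backstop, 4 + 4 mm); -0.2 shut; 0.5 fully open stop: pads 20 mm apart at the top, 30 mm at the bottom, tails parallel. A spring shuts it: pinching the tails takes 6 N to start, 11 N at the stop; 20 to 30 N holds it firmly there. Let go, it grips with about 7 N.
- jar: Bystander: small jar, 52 mm across, 60 mm tall; origin under its centre.
- petri: Bystander: closed flat round dish, 90 mm across, 30 mm tall; origin under its centre.
- big_tube: Bystander: capped tube lying on the bench, 105 mm long, 34 mm across its cap; origin under its middle.
Not all that is in view belongs to the job. What is shaped like the clamp but red is not meant. What is shaped like the tray but pink is not meant.

How it is judged:
On the way, in this order (a step that is already met when the one before it is completed fails the run):
1. the tray stands flat on the platform, its end plate close to the backstop, with the vials in it (x of tray_plate in the frame of stop_top between -0.012 and 0.003 m and y of tray_plate in the frame of stop_top between -0.025 and 0.025 m and z of tray_plate in the frame of stop_top between -0.004 and 0.004 m and angle between the x axis of tray and the x axis of shaker, either way round below 0.15 rad and angle between tray's own z axis and vertical below 0.06 rad and horizontal distance between each of vial0_mid, vial1_mid, vial2_mid, vial3_mid and tray_handle below 0.085 m and z of each of vial0_mid, vial1_mid, vial2_mid, vial3_mid in the frame of tray_handle below -0.012 m), for 0.2 s.
2. the clamp grips the tray's end plate and the backstop together (contact force between clamp and tray above 1 N and contact force between clamp and shaker above 1 N and value of joint clamp_jaw between -0.05 and 0.08 rad and z of clamp_pads in the frame of stop_top below -0.002 m and x of clamp_pads in the frame of stop_top between -0.008 and 0.01 m and y of clamp_pads in the frame of stop_top between -0.05 and 0.05 m), for 0.2 s.
At the end, for the whole second after the job is handed in: Tray level on the platform, its end plate within 4 mm of the backstop, square to 0.15 rad, within 25 mm of its middle; all vials in it; clamp gripping end plate and backstop together, both at least 12 mm into its pads; tray and clamp at rest (all of step 2 and x of tray_plate in the frame of stop_top between -0.004 and 0.003 m and y of tray_plate in the frame of stop_top between -0.025 and 0.025 m and z of tray_plate in the frame of stop_top between -0.004 and 0.004 m and angle between the x axis of tray and the x axis of shaker, either way round below 0.15 rad and angle between tray's own z axis and vertical below 0.06 rad and horizontal distance between each of vial0_mid, vial1_mid, vial2_mid, vial3_mid and tray_handle below 0.085 m and z of each of vial0_mid, vial1_mid, vial2_mid, vial3_mid in the frame of tray_handle below -0.012 m and linear speed of each of tray, clamp below 0.01 m/s); the robot touches nothing.
It fails at once if a vial left the tray (distance between any of vial0_mid, vial1_mid, vial2_mid, vial3_mid and tray_handle above 0.1 m).
It fails at once if the tray was tipped by more than about 25 degrees (angle between tray's own z axis and vertical above 0.45 rad).
It fails at once if the jar, dish or tube was pushed more than 30 mm away (distance of any of jar, petri, big_tube from where it was at the start of the episode above 0.03 m).
It also fails if it takes over 72 s, if anything falls off the work surface, if the arm or the gripper's body presses on something with over 40 N, if the wrist force passes 120 N, or if a joint passes its speed limit or range.

## Robot

A 6-joint arm with a two-finger parallel gripper is mounted at the origin on the work surface. World frame = base frame: x ahead of the robot, y to its left, z up, the work surface at z = 0. Lengths are in m, angles in rad, forces in N, time in s.
With the tool pointing down it reaches from about 0.275 to 1 m from the base axis. Payload 8.4 kg.
Tool frame: the origin (TCP) lies midway between the tips of the shut fingers; the grasp point (between the pads) lies 19 mm behind it; z points along the fingers, y is the line along which they close (so a half turn about z gives the same grasp; the last joint's range is limited). The gripper opens to 85 mm and grips with 20 to 120 N. Pads are 22 mm wide; open, the fingers measure 114 mm over their backs; the gripper's body (76 mm by 85 mm) begins 54 mm behind the grasp point. The pads swing forward as they close: fully open they stand 13 mm farther back than shut.
Start: joints at [1.249, 0.353, 1.633, -0, 1.155, -0.002], TCP at [0.196, 0.593, 0.231] pointing down, gripper open.
Joint ranges: [-2.63, 2.63], [-0.92, 2.1], [0.06, 2.66], [-1.3, 4.44], [0, 2.69], [-3.02, 3.02]. Speed limits (rad/s): [2.22, 2.22, 2.79, 3.14, 3.14, 3.14].

## Interface

Orientations are given as a unit quaternion [x, y, z, w].
In Python, from workcell import r gives the robot as it stands.
- The arm moves only by the tool drive_tool, never from a script. Its argument "plan" is a list that holds one entry, the list of rows, each a list of 7 numbers: the shift along the tool's x, y, z in cm, then the turn, a rotation vector about the tool's x, y, z in rad, then the closure, from 0 (fully open) to 1 (shut). A call has 1 to 12 rows; each row is the pose to reach, as a shift and turn from the pose commanded when the call began, along the tool's axes at that moment; what a row does not reach only later rows make up. A row lasts 1/8 s, in which the tool goes at most 62.5 mm and 10.7 degrees, less where a joint would pass 70% of its speed; a pose out of reach is approached as far as the arm can. A call with a gripper value outside its range is refused whole. The fingers move at their own pace and stop on an object; "grip_force" is the grip in N (left out, the last holds). Time passes only in rows, so rows that repeat a pose let the fingers close. It gives the time, the measured TCP pose, the force, the opening and the grip force at its end, in the units of the state.
- r.get_obs(): the state, without advancing time (a new reading comes with each control period).
- r.capture(name): name is "scene" or "top" or "wrist"; returns (picture, depth): 400x640x3 uint8, red, green, blue; 400x640 float32, m along the optical axis (not along the pixel's ray), 0 where there is no reading.
- r.camera_params(name): a dict with "fx", "fy", "cx", "cy" (pixels), "k1" (the pictures are not rectified: a ray, as slopes to the right and down, at radius r is drawn at 1 + k1 r^2 times it, then the intrinsics apply), "R" (3x3) and "t" (3): a world point X has camera coordinates R X + t; the wrist camera has in their place "tool_from_camera" (4x4, takes a point from camera to tool coordinates, whose origin is the TCP and whose axes are the flange's). Camera axes: x right, y down, z forward; pixel columns grow to the right and rows downward; lengths in m; the calibration is good to about 2 mm. A picture is of the moment at which its call begins: read the wrist's pose just before it. camera_params takes no time and is no camera call.
- r.finish_job(): hands the job in; it is judged then, once.
The state is a dict: "time_s": time; "joints": joint angles; "qvel": joint speeds; "effort": joint torques, N m; "eef_pos": TCP position; "tcp_rot": TCP orientation; "ft_force": force on the tool from outside, world axes, zero at the start; "torque": the same for the moment, N m; "opening": finger opening in m; "grasp_force": force on a finger pad.
Only numpy, scipy, OpenCV 4.12 (cv2) and the standard library are available. Lean on these libraries where they do the work, as an engineer would, in place of code of your own. Each camera call takes 0.05 s, during which the arm holds its last target. There are 200 camera calls.

## Working session

There is one attempt and no reset: what is moved stays moved. The work goes in short steps, Python scripts to look and compute and a tool call to move; the robot and the scene stay as the last step left them, time stands still between calls to the robot, and variables do not carry over. Pictures are saved under pics/ and viewed, at most 10 in all, crops included, and the job is handed in when it is done.

Besides the shell and the picture viewer there is one more tool, called after "Request:" in YAML: its name, and indented under it one key for each argument. drive_tool: Moves the arm, as the interface text tells. Its arguments: {"type":"object","properties":{"plan":{"type":"array","items":{"type":"array","items":{"type":"array","items":{"type":"number"}}}},"grip_force":{"type":"number"}},"required":["plan"]}

```bash
ls; mkdir -p pics; cat > h.py <<'E'
import numpy as np, cv2
from workcell import r
from scipy.spatial.transform import Rotation as Ro
def grab(name):
    o=r.get_obs(); p=r.camera_params(name); im,d=r.capture(name)
    if name=='wrist':
        T=np.array(p['tool_from_camera']); Rt=Ro.from_quat(o['tcp_rot']).as_matrix()
        Rwc=Rt@T[:3,:3]; c=Rt@T[:3,3]+np.array(o['eef_pos'])
    else:
        R=np.array(p['R']); Rwc=R.T; c=-R.T@np.array(p['t'])
    return im,d,p,Rwc,c
def slopes(p,uv):
    uv=np.asarray(uv,float).reshape(-1,1,2)
    K=np.array([[p['fx'],0,p['cx']],[0,p['fy'],p['cy']],[0,0,1]])
    return cv2.undistortPoints(uv,K,np.array([p['k1'],0,0,0,0.]))[:,0]
def onplane(g,uv,z):
    im,d,p,R,c=g; s=slopes(p,uv); v=np.c_[s,np.ones(len(s))]@R.T
    return c+v*((z-c[2])/v[:,2])[:,None]
def cloud(g):
    im,d,p,R,c=g; h,w=d.shape; u,v=np.meshgrid(np.arange(w),np.arange(h))
    s=slopes(p,np.c_[u.ravel(),v.ravel()]); P=(np.c_[s,np.ones(len(s))]*d.ravel()[:,None])@R.T+c
    P[d.ravel()<=0]=np.nan
    return P.reshape(h,w,3)
def save(im,n,box=None,s=1):
    if box: im=im[box[1]:box[3],box[0]:box[2]]
    cv2.imwrite('pics/'+n+'.png',cv2.resize(im[:,:,::-1],None,fx=s,fy=s,interpolation=cv2.INTER_CUBIC))
E
python3 - <<'E'
from h import *
o=r.get_obs(); print({k:np.round(v,3) for k,v in o.items()})
for n in ('scene','top'):
    g=grab(n); save(g[0],n); np.savez(n,im=g[0],P=cloud(g)); print(n,g[4].round(3),g[2]['fx'])
E
```

```text
pics
{'time_s': np.float64(0.0), 'joints': array([ 1.249,  0.354,  1.634,  0.   ,  1.155, -0.002]), 'qvel': array([-0.   , -0.   , -0.001, -0.   ,  0.   , -0.001]), 'effort': array([-3.0000e-03, -6.0526e+01, -3.4206e+01, -0.0000e+00,  1.0000e-02,
       -0.0000e+00]), 'eef_pos': array([0.196, 0.593, 0.231]), 'tcp_rot': array([ 0.159,  0.987, -0.001, -0.   ]), 'ft_force': array([ 1.222,  0.045, -0.103]), 'torque': array([-0.037, -0.037,  0.012]), 'grasp_force': np.float64(0.0), 'opening': np.float64(0.086)}
scene [ 1.355 -0.581  0.817] 415.14728231585855
top [0.317 0.043 1.491] 469.2938011818853
```

View pics/scene.png

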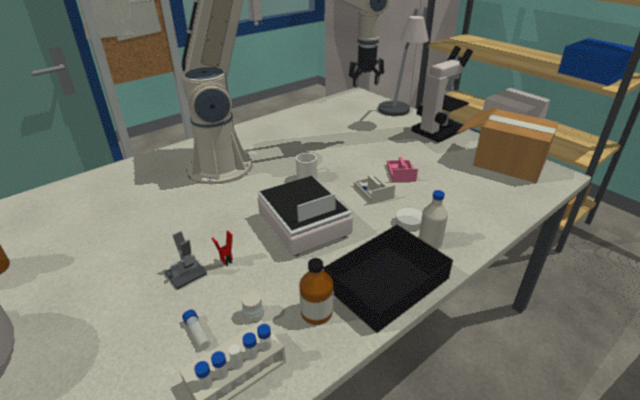

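View pics/top.png

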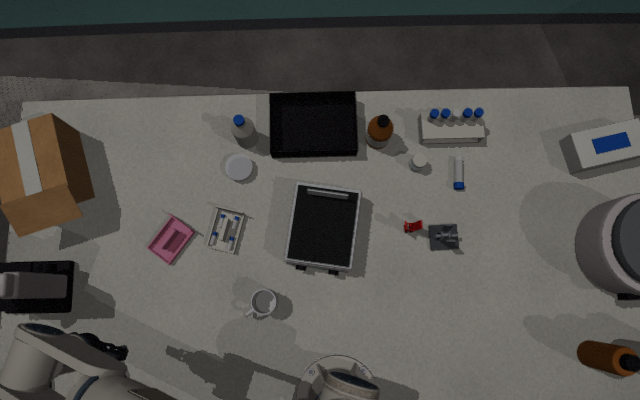

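The scene and top views show:
- **Trays:** white at top (226,230) and pink at (172,240). The white one is meant.
- **Clamps:** dark grey on the steel rest at (445,237) and red, standing on the bench, at (413,227). The grey one on the rest is meant.
- **Shaker:** around (325,225), with its backstop at (328,192).

I'll confirm these in one crop and measure them.

```bash
python3 - <<'E'
from h import *
D=np.load('top.npz'); im=D['im'];P=D['P']
save(im,'crop',(190,165,475,285),2.8)
def reg(n,box,lo,hi):
    Q=P[box[1]:box[3],box[0]:box[2]].reshape(-1,3); m=(Q[:,2]>lo)&(Q[:,2]<hi); Q=Q[m]
    if len(Q)<4: print(n,len(Q));return
    rc=cv2.minAreaRect(Q[:,:2].astype(np.float32)); b=cv2.boxPoints(rc)
    print(n,len(Q),'c',np.round(rc[0],4),'size',np.round(rc[1],4),'ang',round(rc[2],2),'medz',np.median(Q[:,2]).round(4),'mean',Q[:,:2].mean(0).round(4))
S=(275,175,375,280)
reg('platform',S,.09,.112); reg('body',S,.05,.112); reg('backstop',S,.135,.17)
T=(200,200,252,260)
reg('tray all',T,.008,.07); reg('tray tall',T,.04,.07); reg('tray wall',T,.015,.03)
C=(425,220,465,255)
reg('foot',C,.006,.02); reg('clamp top',C,.1,.14); reg('clamp mid',C,.06,.14);reg('plate',C,.04,.058)
reg('red',(400,215,425,240),.03,.2)
reg('jar',(405,150,430,175),.03,.1); reg('petri',(220,150,256,185),.015,.06); reg('tube',(450,150,470,192),.01,.06)
reg('cup',(245,285,280,320),.03,.2); reg('bottle',(228,110,258,150),.05,.4)
Q=P[S[1]:S[3],S[0]:S[2]].reshape(-1,3);print(np.histogram(Q[:,2],bins=np.arange(-.01,.18,.01)))
Q=P[T[1]:T[3],T[0]:T[2]].reshape(-1,3);print(np.histogram(Q[:,2],bins=np.arange(-.01,.08,.005)))
E
```

```text
platform 5048 c [0.5113 0.027 ] size [0.1998 0.2404] ang 80.22 medz 0.0986 mean [0.5052 0.0277]
body 5587 c [0.5004 0.0289] size [0.2104 0.2628] ang 80.42 medz 0.0981 mean [0.4985 0.0288]
backstop 102 c [0.5969 0.0124] size [0.1156 0.006 ] ang 79.72 medz 0.1516 mean [0.5961 0.0127]
tray all 712 c [0.5209 0.3316] size [0.1355 0.1505] ang 76.56 medz 0.0179 mean [0.5144 0.335 ]
tray tall 154 c [0.5267 0.3318] size [0.0894 0.1   ] ang 75.14 medz 0.0508 mean [0.532  0.3302]
tray wall 318 c [0.5108 0.3371] size [0.0918 0.1273] ang 74.91 medz 0.0184 mean [0.5106 0.3365]
foot 445 c [ 0.4765 -0.355 ] size [0.0942 0.1021] ang 7.27 medz 0.0112 mean [ 0.4674 -0.3484]
clamp top 78 c [ 0.4723 -0.3406] size [0.052  0.0267] ang 0.23 medz 0.1211 mean [ 0.4751 -0.3397]
clamp mid 173 c [ 0.4722 -0.3406] size [0.0272 0.0519] ang 89.76 medz 0.0941 mean [ 0.4746 -0.3394]
plate 62 c [ 0.4693 -0.3518] size [0.0704 0.0248] ang 87.01 medz 0.0497 mean [ 0.4715 -0.3479]
red 154 c [ 0.5019 -0.2442] size [0.0261 0.0536] ang 2.23 medz 0.0681 mean [ 0.5015 -0.2493]
jar 201 c [ 0.7119 -0.2834] size [0.0493 0.0419] a
[... 277 characters left out ...]
ng 5.35 medz 0.0811 mean [0.2854 0.2178]
bottle 566 c [0.8148 0.2683] size [0.0649 0.0711] ang 16.49 medz 0.1219 mean [0.806  0.2637]
(array([2908, 1744,    3,    2,    8,   11,   56,  137,  236,  110, 3430,
       1614,   27,   30,   23,   36,   54,    3]), array([-0.01,  0.  ,  0.01,  0.02,  0.03,  0.04,  0.05,  0.06,  0.07,
        0.08,  0.09,  0.1 ,  0.11,  0.12,  0.13,  0.14,  0.15,  0.16,
        0.17]))
(array([ 227, 1044,  921,  263,  145,  219,   80,   19,   15,   12,   15,
         52,   73,   14,    0,    0,    0]), array([-0.01 , -0.005,  0.   ,  0.005,  0.01 ,  0.015,  0.02 ,  0.025,
        0.03 ,  0.035,  0.04 ,  0.045,  0.05 ,  0.055,  0.06 ,  0.065,
        0.07 ,  0.075]))
```

View pics/crop.png

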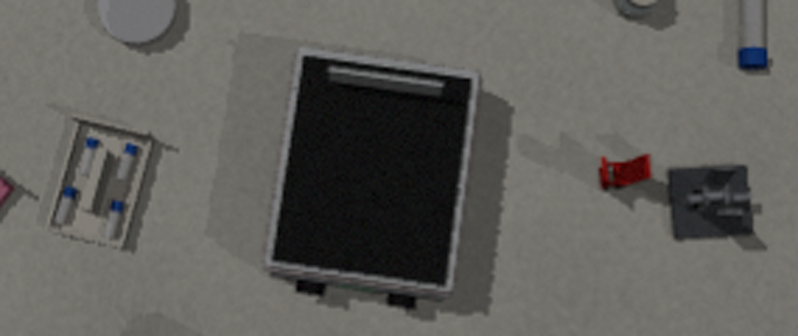

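The crop confirms the white tray with four vials, end plate at (110,125) away from the robot, and the grey clamp on its rest at (722,200). The sizes agree with those given: platform 0.200×0.240 m, tray 0.09×0.13 m, end plate 0.09 m. Next I go above the tray.

```bash
cat >> h.py <<'E'
def go(xyz,yaw):
    "shift cm + turn from the present pose; yaw = world angle (deg) of tool y, tool down"
    o=r.get_obs(); R0=Ro.from_quat(o['tcp_rot']); p=np.array(o['eef_pos'])
    a=np.radians(yaw); y=np.array([np.cos(a),np.sin(a),0]); z=np.array([0,0,-1.]); x=np.cross(y,z)
    R1=Ro.from_matrix(np.c_[x,y,z]); yy=R0.as_matrix()[:,1]
    print('shift',(R0.inv().apply(np.array(xyz)-p)*100).round(2),'turn',(R0.inv()*R1).as_rotvec().round(3),'| tcp',p.round(4),'yaw',np.degrees(np.arctan2(yy[1],yy[0])).round(2),'t',round(float(o['time_s']),2))
E
python3 -c "
from h import *
go([.500,.339,.22],75)"
```

```text
shift [-36.81 -14.56   1.08] turn [-0.001 -0.    -0.058] | tcp [0.1963 0.5929 0.2306] yaw 71.68 t 0.1
```

Request:
drive_tool:
  plan:
    - [[-6, -2.4, 0.2, 0, 0, -0.03, 0], [-12, -4.8, 0.4, 0, 0, -0.058, 0.5], [-18, -7.2, 0.6, 0, 0, -0.058, 0.5], [-24, -9.6, 0.8, 0, 0, -0.058, 0.5], [-30, -12, 1, 0, 0, -0.058, 0.5], [-35, -14, 1.1, 0, 0, -0.058, 0.5], [-36.8, -14.6, 1.1, 0, 0, -0.058, 0.5], [-36.8, -14.6, 1.1, 0, 0, -0.058, 0.5], [-36.8, -14.6, 1.1, 0, 0, -0.058, 0.5]]
  grip_force: 60

```text
time_s: 1.23
eef_pos: [0.4989, 0.3398, 0.2201]
tcp_rot: [0.13, 0.991, -0.0, -0.0]
ft_force: [0.1, -0.3, -0.5]
opening: 0.0421
grasp_force: 0.0
```

```bash
python3 - <<'E'
from h import *
g=grab('wrist'); save(g[0],'w1'); P=cloud(g); np.savez('w1',im=g[0],P=P); go([.5122,.3357,.15],75)
print(r.get_obs()['opening'])
Q=P.reshape(-1,3); Q=Q[(np.abs(Q[:,0]-.512)<.11)&(np.abs(Q[:,1]-.336)<.09)]
a=np.radians(-15);ex=np.array([np.cos(a),np.sin(a)]);ey=np.array([-ex[1],ex[0]])
def rep(n,m):
    if m.sum()<5: print(n,m.sum());return
    rc=cv2.minAreaRect(Q[m][:,:2].astype(np.float32));print(n,m.sum(),np.round(rc[0],4),np.round(rc[1],4),round(rc[2],2),np.median(Q[m][:,2]).round(4))
L=(Q[:,:2]-[.5122,.3357])@np.c_[ex,ey]
t=(Q[:,2]>.045)&(Q[:,2]<.06)
rep('handle',t&(L[:,0]<.045)&(abs(L[:,1])<.02)); rep('plate',t&(L[:,0]>.05)); rep('wall',(Q[:,2]>.012)&(Q[:,2]<.03))
E
```

```text
shift [-1.41 -0.07  7.02] turn [-0.    -0.001  0.001] | tcp [0.4988 0.34   0.2202] yaw 75.07 t 1.27
0.042728211901102854
handle 758 [0.5126 0.337 ] [0.0118 0.0697] 74.84 0.0525
plate 555 [0.5734 0.3198] [0.0886 0.0051] 74.87 0.0535
wall 3394 [0.5113 0.3373] [0.0902 0.1272] 74.9 0.0184
```

View pics/w1.png

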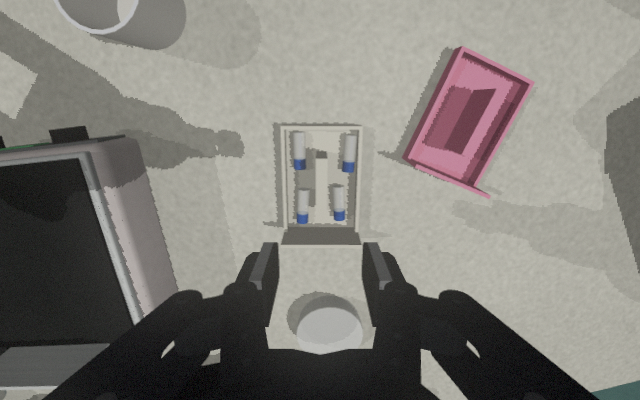

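The wrist view shows the handle at (321,185), the vials on both sides of it, and the pink tray well clear. Handle and plate sizes agree, with tops at 52.5 and 53.5 mm. I'll descend and grip.

Request:
drive_tool:
  plan:
    - [[-1.4, 0.1, 5, 0, 0, 0.003, 0.6], [-1.4, 0.1, 10, 0, 0, 0.003, 0.6], [-1.4, 0.1, 14, 0, 0, 0.003, 0.6], [-1.4, 0.1, 17.5, 0, 0, 0.003, 0.6], [-1.4, 0.1, 19, 0, 0, 0.003, 0.6], [-1.4, 0.1, 19.6, 0, 0, 0.003, 0.6], [-1.4, 0.1, 19.6, 0, 0, 0.003, 0.6], [-1.4, 0.1, 19.6, 0, 0, 0.003, 1], [-1.4, 0.1, 19.6, 0, 0, 0.003, 1], [-1.4, 0.1, 19.6, 0, 0, 0.003, 1], [-1.4, 0.1, 19.6, 0, 0, 0.003, 1], [-1.4, 0.1, 19.6, 0, 0, 0.003, 1]]
  grip_force: 60

```text
time_s: 2.78
eef_pos: [0.5145, 0.3369, 0.0257]
tcp_rot: [0.132, 0.991, 0.001, 0.001]
ft_force: [-1.5, -0.2, 6.5]
opening: 0.011
grasp_force: 59.7
```

Request:
drive_tool:
  plan:
    - [[0, 0, -0.2, 0, 0, 0, 1], [0, 0, -0.7, 0, 0, 0, 1], [0, 0, -1.7, 0, 0, 0, 1], [0, 0, -3.2, 0, 0, 0, 1], [0, 0, -5.2, 0, 0, 0, 1], [0, 0, -7.5, 0, 0, 0, 1], [0, 0, -9.8, 0, 0, 0, 1], [0, 0, -11.8, 0, 0, 0, 1], [0, 0, -13.3, 0, 0, 0, 1], [0, 0, -14, 0, 0, 0, 1], [0, 0, -14, 0, 0, 0, 1]]

```text
time_s: 4.15
eef_pos: [0.5138, 0.3364, 0.1647]
tcp_rot: [0.132, 0.991, 0.0, 0.0]
ft_force: [0.1, -1.1, -4.3]
opening: 0.0109
grasp_force: 58.5
```

```bash
python3 - <<'E'
from h import *
g=grab('wrist'); P=cloud(g); save(g[0],'w2'); o=r.get_obs(); print(o['ft_force'],o['opening'])
# shaker frame
y=np.radians(-9.8);ex=np.array([np.cos(y),np.sin(y)]);c=np.array([.5113,.027])
# tray in tool frame now: plate top edge & rim heights
Q=P.reshape(-1,3); p=np.array(o['eef_pos']); a=np.radians(-15.1);tx=np.array([np.cos(a),np.sin(a)]);ty=np.array([-tx[1],tx[0]])
L=np.c_[(Q[:,:2]-p[:2])@np.c_[tx,ty],Q[:,2]-p[2]+.024]
m=(L[:,2]>.047)&(L[:,2]<.062)&(L[:,0]>.05)&(L[:,0]<.075)&(abs(L[:,1])<.05)
for n,s in(('plateL',L[:,1]>.02),('plateR',L[:,1]<-.02)): print(n,(m&s).sum(),np.median(L[m&s],0).round(4),L[m&s][:,0].max().round(4))
w=(L[:,2]>.013)&(L[:,2]<.03)&(abs(L[:,0]+.063)<.004)&(abs(L[:,1])<.05)
for n,s in(('rearL',L[:,1]>.02),('rearR',L[:,1]<-.02)): print(n,(w&s).sum(),np.median(L[w&s],0).round(4))
t=c+ex*.010
go([*t,p[2]],80.2)
E
```

```text
[ 0.53884113 -0.08397478 -3.26238541] 0.011178380274134954
  return _methods._mean(a, axis=axis, dtype=dtype,
  ret = um.true_divide(
Traceback (most recent call last):
ValueError: zero-size array to reduction operation maximum which has no identity
```

View pics/w2.png

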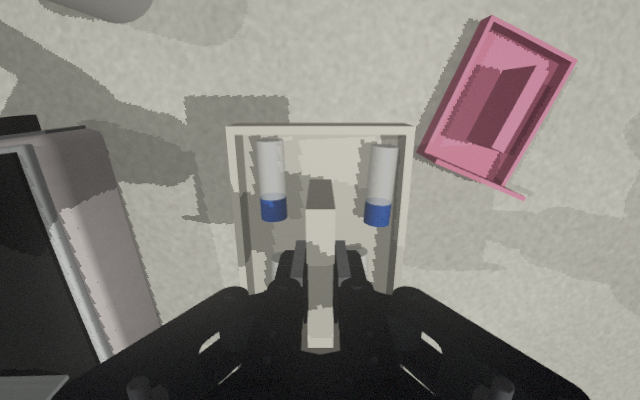

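The tray is up and level with the vials in it (rear pair at (271,180) and (381,185)). Next, the move over the platform.

```bash
python3 - <<'E'
from h import *
y=np.radians(-9.8);t=np.array([.5113,.027])+.012*np.array([np.cos(y),np.sin(y)])
go([*t,.165],80.2)
E
```

```text
shift [ -9.08 -29.79  -0.09] turn [-0.    -0.    -0.094] | tcp [0.5135 0.3362 0.164 ] yaw 74.83 t 4.2
```

Request:
drive_tool:
  plan:
    - [[-0.1, -0.3, 0, 0, 0, 0, 1], [-0.3, -1, 0, 0, 0, 0, 1], [-0.6, -2, 0, 0, 0, -0.01, 1], [-1.1, -3.5, 0, 0, 0, -0.02, 1], [-1.6, -5.3, 0, 0, 0, -0.03, 1], [-2.3, -7.4, 0, 0, 0, -0.04, 1], [-3, -9.7, 0, 0, 0, -0.05, 1], [-3.7, -12.2, 0, 0, 0, -0.06, 1], [-4.5, -14.8, 0, 0, 0, -0.065, 1], [-5.3, -17.4, 0, 0, 0, -0.07, 1], [-6.1, -19.9, 0, 0, 0, -0.075, 1], [-6.8, -22.3, 0, 0, 0, -0.08, 1]]

```text
time_s: 5.7
eef_pos: [0.5207, 0.1015, 0.1644]
tcp_rot: [0.092, 0.996, -0.0, 0.0]
ft_force: [-0.4, 0.5, -2.9]
opening: 0.0106
grasp_force: 58.5
```

Request:
drive_tool:
  plan:
    - [[-0.6, -2.1, 0, 0, 0, -0.004, 1], [-1.2, -3.9, 0, 0, 0, -0.008, 1], [-1.6, -5.4, 0, 0, 0, -0.01, 1], [-1.9, -6.5, 0, 0, 0, -0.012, 1], [-2, -7.1, 0, 0, 0, -0.014, 1], [-2, -7.3, 0, 0, 0, -0.014, 1], [-2, -7.3, 0, 0, 0, -0.014, 1], [-2, -7.3, 0, 0, 0, -0.014, 1]]

```text
time_s: 6.7
eef_pos: [0.5272, 0.0283, 0.1643]
tcp_rot: [0.085, 0.996, 0.0, -0.0]
ft_force: [-0.3, 0.1, -3.8]
opening: 0.0109
grasp_force: 58.5
```

```bash
python3 - <<'E'
from h import *
y=np.radians(-9.8);ex=np.array([np.cos(y),np.sin(y)]);t=np.array([.5113,.027])
p=np.array(r.get_obs()['eef_pos']); d=p[:2]-t; print('shaker frame tcp',d@ex,d@[-ex[1],ex[0]])
t=t+.012*ex
go([*t,.135],80.2)
g=grab('scene'); save(g[0],'s2',(230,130,430,270),3)
E
```

```text
shaker frame tcp 0.015454127043863905 0.003983381913341203
shift [ 0.35 -0.4   2.93] turn [ 0.    -0.     0.001] | tcp [0.5272 0.0283 0.1643] yaw 80.24 t 6.7
```

View pics/s2.png

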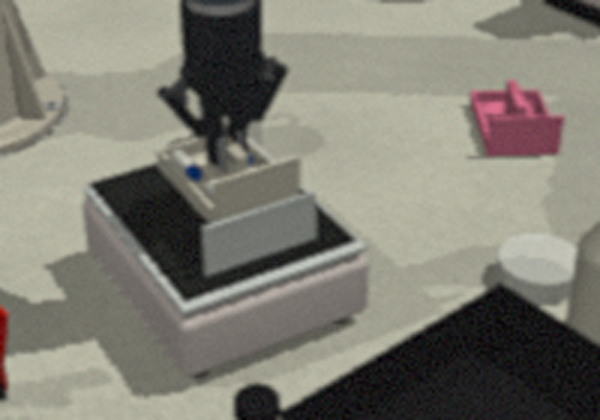

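Request:
drive_tool:
  plan:
    - [[0.2, -0.2, 0.4, 0, 0, 0, 1], [0.3, -0.4, 1.2, 0, 0, 0, 1], [0.3, -0.4, 2.1, 0, 0, 0, 1], [0.3, -0.4, 2.9, 0, 0, 0, 1], [0.3, -0.4, 3.3, 0, 0, 0, 1], [0.3, -0.4, 3.6, 0, 0, 0, 1], [0.3, -0.4, 3.6, 0, 0, 0, 1]]

```text
time_s: 7.62
eef_pos: [0.5236, 0.0245, 0.1282]
tcp_rot: [0.085, 0.996, -0.0, -0.0]
ft_force: [-0.2, -0.8, -4.0]
opening: 0.0109
grasp_force: 58.5
```

Request:
drive_tool:
  plan:
    - [[0, 0, 0.15, 0, 0, 0, 1], [0, 0, 0.15, 0, 0, 0, 1]]

```text
time_s: 7.88
eef_pos: [0.5236, 0.0245, 0.1269]
tcp_rot: [0.085, 0.996, 0.0, 0.0]
ft_force: [0.3, 0.3, -3.9]
opening: 0.0112
grasp_force: 58.5
```

Request:
drive_tool:
  plan:
    - [[-0.2, 0, 0, 0, 0, 0, 1], [-0.4, 0, 0, 0, 0, 0, 1], [-0.5, 0, 0, 0, 0, 0, 1], [-0.6, 0, 0, 0, 0, 0, 1], [-0.6, 0, 0, 0, 0, 0, 1]]

```text
time_s: 8.5
eef_pos: [0.5295, 0.0235, 0.1267]
tcp_rot: [0.085, 0.996, 0.0, -0.0]
ft_force: [0.5, 1.4, -2.6]
opening: 0.011
grasp_force: 58.5
```

Request:
drive_tool:
  plan:
    - [[-0.1, 0, 0, 0, 0, 0, 1], [-0.15, 0, 0, 0, 0, 0, 1], [-0.15, 0, 0, 0, 0, 0, 1]]

```text
time_s: 8.88
eef_pos: [0.531, 0.0232, 0.1268]
tcp_rot: [0.085, 0.996, 0.0, -0.0]
ft_force: [-0.5, -0.2, -2.5]
opening: 0.0111
grasp_force: 58.5
```

Request:
drive_tool:
  plan:
    - [[-0.1, 0, 0, 0, 0, 0, 1], [-0.15, 0, 0, 0, 0, 0, 1], [-0.15, 0, 0, 0, 0, 0, 1]]

```text
time_s: 9.25
eef_pos: [0.5325, 0.0229, 0.1268]
tcp_rot: [0.085, 0.996, -0.0, -0.0]
ft_force: [-0.1, 0.6, -3.0]
opening: 0.0112
grasp_force: 58.5
```

Request:
drive_tool:
  plan:
    - [[-0.1, 0, 0, 0, 0, 0, 1], [-0.1, 0, 0, 0, 0, 0, 1]]

```text
time_s: 9.5
eef_pos: [0.5326, 0.0228, 0.1266]
tcp_rot: [0.085, 0.996, -0.0, -0.001]
ft_force: [-5.0, 0.5, -0.8]
opening: 0.0114
grasp_force: 58.9
```

Contact with the backstop (5 N). Now I lower it onto the platform.

Request:
drive_tool:
  plan:
    - [[0.05, 0, 0.1, 0, 0, 0, 1], [0.05, 0, 0.2, 0, 0, 0, 1], [0.05, 0, 0.2, 0, 0, 0, 1]]

```text
time_s: 9.88
eef_pos: [0.5326, 0.0229, 0.1257]
tcp_rot: [0.085, 0.996, -0.0, -0.0]
ft_force: [-8.3, -0.3, 10.4]
opening: 0.0111
grasp_force: 60.7
```

Request:
drive_tool:
  plan:
    - [[0, 0, -0.05, 0, 0, 0, 0.6], [0, 0, -0.05, 0, 0, 0, 0.6], [0, 0, -0.05, 0, 0, 0, 0.6], [0, 0, -1.5, 0, 0, 0, 0.6], [0, 0, -4, 0, 0, 0, 0.5], [0, 0, -8, 0, 0, 0, 0.3], [0, 0, -11, 0, 0, 0, 0], [4, 0, -12, 0, 0, 0, 0], [6, 0, -12, 0, 0, 0, 0], [6, 0, -12, 0, 0, 0, 0]]

```text
time_s: 11.12
eef_pos: [0.4729, 0.0332, 0.245]
tcp_rot: [0.085, 0.996, 0.0, 0.0]
ft_force: [0.6, -1.5, 0.1]
opening: 0.0856
grasp_force: 0.0
```

```bash
python3 - <<'E'
from h import *
g=grab('wrist'); P=cloud(g); save(g[0],'w3')
Q=P.reshape(-1,3);Q=Q[(np.abs(Q[:,0]-.54)<.13)&(np.abs(Q[:,1]-.02)<.11)]
def rep(n,m):
    if m.sum()<5: print(n,m.sum());return
    rc=cv2.minAreaRect(Q[m][:,:2].astype(np.float32));print(n,m.sum(),np.round(rc[0],4),np.round(rc[1],4),round(rc[2],2),np.median(Q[m][:,2]).round(4))
y=np.radians(-9.8);ex=np.array([np.cos(y),np.sin(y)]);L=(Q[:,:2]-[.5113,.027])@np.c_[ex,[-ex[1],ex[0]]]
t=(Q[:,2]>.146)&(Q[:,2]<.16)
rep('handle',t&(L[:,0]<.062)&(abs(L[:,1])<.02)); rep('plates',t&(L[:,0]>.07)); rep('wall',(Q[:,2]>.112)&(Q[:,2]<.125)&(L[:,0]<.07))
k=t&(L[:,0]>.07); print(L[k].min(0),L[k].max(0))
go([.4722-.03,-.3406,.26],0)
E
```

```text
handle 1039 [0.5311 0.0232] [0.0117 0.0713] 79.99 0.1525
plates 1628 [0.595  0.0129] [0.1202 0.0107] 80.14 0.1538
wall 4163 [0.5234 0.0242] [0.0903 0.1152] 80.21 0.1182
[ 0.0795059  -0.05979796] [0.09027431 0.06043007]
shift [ -3.21 -37.37  -1.51] turn [1.0e-03 1.0e-03 1.4e+00] | tcp [0.4739 0.0331 0.2449] yaw 80.24 t 11.18
```

View pics/w3.png

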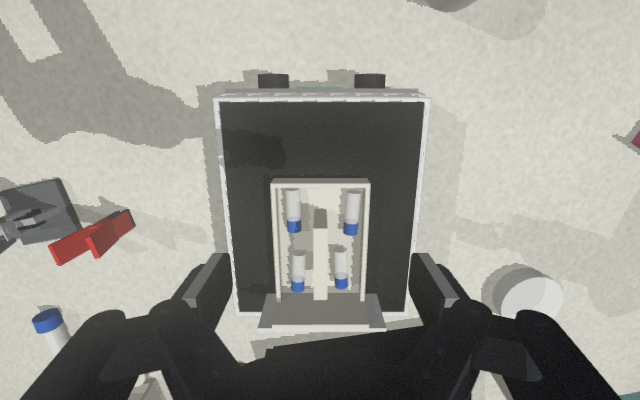

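The tray stands on the platform, plate against the backstop and vials in it ((294,205), (352,210), (299,270), (341,270)). The handle is at shaker (0.020, 0.000) as intended. Next is the clamp, with a closer look from a TCP about 5 cm to its -y side.

```bash
python3 -c "
from h import *
go([.4722,-.395,.25],0)"
```

```text
shift [ -7.09 -42.22  -0.5 ] turn [1.0e-03 1.0e-03 1.4e+00] | tcp [0.4739 0.0331 0.2449] yaw 80.24 t 11.18
```

Request:
drive_tool:
  plan:
    - [[-0.5, -4, -0.3, 0, 0, 0.17, 0], [-1, -9, -0.5, 0, 0, 0.34, 0], [-2, -14, -0.5, 0, 0, 0.51, 0], [-3, -20, -0.5, 0, 0, 0.68, 0], [-4, -26, -0.5, 0, 0, 0.85, 0], [-5, -32, -0.5, 0, 0, 1.02, 0], [-6, -37, -0.5, 0, 0, 1.19, 0], [-7.1, -42.2, -0.5, 0, 0, 1.36, 0], [-7.1, -42.2, -0.5, 0, 0, 1.4, 0], [-7.1, -42.2, -0.5, 0, 0, 1.4, 0], [-7.1, -42.2, -0.5, 0, 0, 1.4, 0]]

```text
time_s: 12.55
eef_pos: [0.4723, -0.3947, 0.2493]
tcp_rot: [0.707, 0.708, -0.0, -0.0]
ft_force: [-0.0, -0.0, 0.5]
opening: 0.0852
grasp_force: 0.0
```

```bash
python3 - <<'E'
from h import *
g=grab('wrist'); P=cloud(g); save(g[0],'w4')
Q=P.reshape(-1,3);Q=Q[(np.abs(Q[:,0]-.472)<.06)&(np.abs(Q[:,1]+.345)<.055)]
def rep(n,m):
    if m.sum()<5: print(n,m.sum());return
    rc=cv2.minAreaRect(Q[m][:,:2].astype(np.float32));print(n,m.sum(),np.round(rc[0],4),np.round(rc[1],4),round(rc[2],2),np.median(Q[m][:,2]).round(4))
z=Q[:,2]
rep('ends',(z>.118)&(z<.14)); rep('ends near',(z>.118)&(z<.14)&(Q[:,0]<.472)); rep('ends far',(z>.118)&(z<.14)&(Q[:,0]>.472))
rep('tails',(z>.09)&(z<.14));rep('plate',(z>.046)&(z<.056)); rep('foot',(z>.007)&(z<.016))
go([.4722,-.3406,.25],0)
E
```

```text
ends 583 [ 0.4726 -0.3428] [0.0524 0.0261] 1.53 0.1268
ends near 305 [ 0.4503 -0.3434] [0.0081 0.026 ] 1.07 0.1267
ends far 278 [ 0.4948 -0.3421] [0.008  0.0253] 2.15 0.1268
tails 1078 [ 0.4726 -0.3426] [0.0524 0.0261] 1.79 0.1205
plate 414 [ 0.4727 -0.3553] [0.0194 0.0694] 0.41 0.0521
foot 2742 [ 0.4733 -0.3551] [0.0798 0.0895] 1.59 0.0125
shift [ 5.39 -0.01 -0.05] turn [-0.    -0.     0.002] | tcp [ 0.4723 -0.3945  0.2495] yaw 0.09 t 12.6
```

View pics/w4.png

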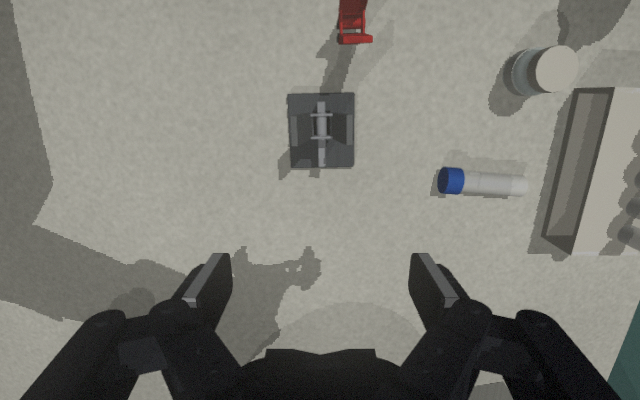

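The wrist view shows the grey clamp at (321,125) on its rest and the red one at (353,22), clear of the fingers. Tail ends measure 52×26 mm at 127 mm height and the foot 80×90 mm, as they must. I'll descend and pinch.

Request:
drive_tool:
  plan:
    - [[3, 0, 2, 0, 0, -0.026, 0], [5.2, 0, 5, 0, 0, -0.026, 0], [5.2, 0, 9, 0, 0, -0.026, 0], [5.2, 0, 12.5, 0, 0, -0.026, 0], [5.2, 0, 14.5, 0, 0, -0.026, 0], [5.2, 0, 15.5, 0, 0, -0.026, 0], [5.2, 0, 15.5, 0, 0, -0.026, 0], [5.2, 0, 15.5, 0, 0, -0.026, 0.3]]
  grip_force: 25

```text
time_s: 13.6
eef_pos: [0.4727, -0.3432, 0.0958]
tcp_rot: [0.698, 0.716, 0.0, 0.001]
ft_force: [0.0, 0.3, 0.3]
opening: 0.0697
grasp_force: 0.0
```

Request:
drive_tool:
  plan:
    - [[0, 0, 0, 0, 0, 0, 1], [0, 0, 0, 0, 0, 0, 1], [0, 0, 0, 0, 0, 0, 1], [0, 0, 0, 0, 0, 0, 1], [0, 0, 0, 0, 0, 0, 1], [0, 0, 0, 0, 0, 0, 1]]
  grip_force: 25

```text
time_s: 14.35
eef_pos: [0.472, -0.3429, 0.0947]
tcp_rot: [0.698, 0.716, -0.0, -0.0]
ft_force: [-0.1, -0.4, -0.9]
opening: 0.0262
grasp_force: 30.3
```

Request:
drive_tool:
  plan:
    - [[0, 0, -0.3, 0, 0, 0, 1], [0, 0, -1, 0, 0, 0, 1], [0, 0, -2.5, 0, 0, 0, 1], [0, 0, -4.5, 0, 0, 0, 1], [0, 0, -7, 0, 0, 0, 1], [0, 0, -9.5, 0, 0, 0, 1], [0, 0, -12, 0, 0, 0, 1], [0, 0, -14, 0, 0, 0, 1], [0, 0, -15, 0, 0, 0, 1], [0, 0, -15, 0, 0, 0, 1]]

```text
time_s: 15.6
eef_pos: [0.4723, -0.3431, 0.2457]
tcp_rot: [0.698, 0.716, 0.0, 0.001]
ft_force: [-0.2, 0.6, -1.2]
opening: 0.0259
grasp_force: 30.3
```

```bash
python3 - <<'E'
from h import *
o=r.get_obs(); print(o['opening'],o['grasp_force'],o['ft_force'])
g=grab('scene'); P=cloud(g); p=np.array(o['eef_pos'])
im,d,pp,R,c=g
K=np.array([[pp['fx'],0,pp['cx']],[0,pp['fy'],pp['cy']],[0,0,1]])
uv=cv2.projectPoints(p[None],np.array(pp['R']),np.array(pp['t']),K,np.array([pp['k1'],0,0,0,0.]))[0].ravel(); print(uv)
u,v=uv.astype(int); save(im,'s3',(max(0,u-50),v-40,u+50,v+50),6)
w=grab('wrist'); Pw=cloud(w).reshape(-1,3); L=(Pw-p)@Ro.from_quat(o['tcp_rot']).as_matrix()
# clamp points in tool frame, below the fingertips and in between
m=(abs(L[:,0])<.03)&(abs(L[:,1])<.05)&(L[:,2]>-.03)&(L[:,2]<.1); Z=L[m]
for a in np.arange(-.03,.1,.01):
    k=(Z[:,2]>=a)&(Z[:,2]<a+.01)
    if k.sum()>3: print(round(a,3),k.sum(),Z[k].min(0).round(4),Z[k].max(0).round(4))
go([.595,.0128,.24],80.2-90)
E
```

```text
0.02588988911071602 30.31851589679718 [-0.23861177  0.63418448 -1.17793788]
[170.70586932 198.87139415]
-0.03 2373 [-0.0126 -0.0276 -0.03  ] [ 0.0143  0.0256 -0.02  ]
-0.02 822 [-0.0115 -0.0275 -0.02  ] [ 0.0142  0.0256 -0.01  ]
-0.01 459 [-0.0004 -0.027  -0.01  ] [ 0.0141  0.0245 -0.0001]
0.0 204 [-0.0115 -0.0145  0.    ] [0.0142 0.0134 0.01  ]
0.01 191 [-0.012  -0.0147  0.01  ] [0.0141 0.0135 0.02  ]
0.02 1046 [-0.0119 -0.015   0.02  ] [0.014  0.0139 0.03  ]
0.03 336 [-0.0103 -0.017   0.03  ] [0.014  0.0165 0.04  ]
0.04 219 [-0.0114 -0.0198  0.0401] [0.0131 0.0193 0.0499]
0.05 377 [-0.0113 -0.0222  0.05  ] [0.0142 0.0218 0.06  ]
0.06 100 [ 0.0032 -0.0222  0.06  ] [0.0141 0.0218 0.07  ]
0.07 27 [ 0.0099 -0.0209  0.07  ] [0.0139 0.0207 0.0732]
shift [35.21 13.24  0.44] turn [-0.001 -0.     0.197] | tcp [ 0.4718 -0.3426  0.2443] yaw 1.49 t 15.7
```

View pics/s3.png

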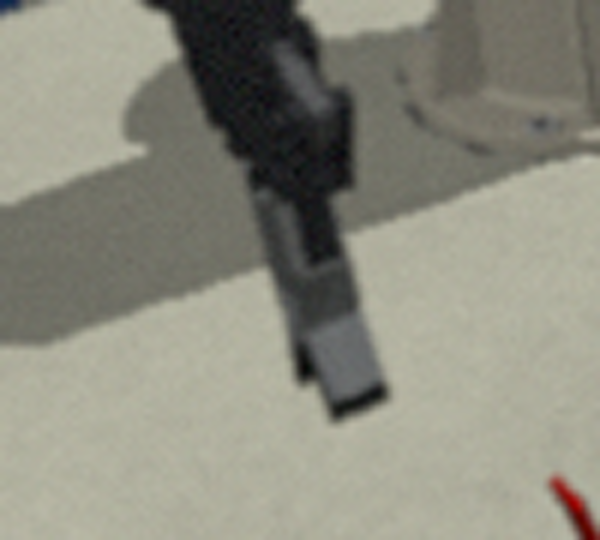

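The clamp is held open and centred in the fingers: its sides lie at ±14 to ±22 mm in tool y, symmetric. I'll carry it over the plates.

Request:
drive_tool:
  plan:
    - [[1, 0.4, -0.8, 0, 0, 0.01, 1], [4, 1.5, -2, 0, 0, 0.03, 1], [8, 3, -2.5, 0, 0, 0.06, 1], [13, 5, -2.5, 0, 0, 0.09, 1], [18, 6.8, -2.5, 0, 0, 0.12, 1], [23, 8.6, -2.5, 0, 0, 0.15, 1], [28, 10.5, -2.5, 0, 0, 0.18, 1], [32, 12, -2.5, 0, 0, 0.197, 1], [34.3, 12.9, -2.5, 0, 0, 0.197, 1], [35.2, 13.2, -2.5, 0, 0, 0.197, 1], [35.2, 13.2, -2.5, 0, 0, 0.197, 1], [35.2, 13.2, -2.5, 0, 0, 0.197, 1]]

```text
time_s: 17.2
eef_pos: [0.5945, 0.0116, 0.2698]
tcp_rot: [0.765, 0.644, -0.0, 0.0]
ft_force: [-0.0, -0.9, -1.3]
opening: 0.0261
grasp_force: 30.3
```

```bash
python3 - <<'E'
from h import *
o=r.get_obs(); print(o['opening'],o['ft_force']); p=np.array(o['eef_pos'])
w=grab('wrist'); Pw=cloud(w).reshape(-1,3); T=Ro.from_quat(o['tcp_rot']).as_matrix(); L=(Pw-p)@T
# jaw bottoms and plate top edges, both in the tool frame
m=(abs(L[:,0])<.03)&(abs(L[:,1])<.03)&(L[:,2]>.045)&(L[:,2]<.075); print('jaw',m.sum(),L[m].min(0).round(4),L[m].max(0).round(4))
zt=p[2]-.154
k=(abs(L[:,2]-zt)<.006)&(abs(L[:,1])<.02)&(abs(L[:,0])<.08); print('plates',k.sum(),np.median(L[k],0).round(4),np.percentile(L[k],[3,97],axis=0).round(4))
for a in np.arange(-.08,.08,.02):
    j=k&(L[:,0]>a)&(L[:,0]<a+.02)
    if j.sum()>5: print(round(a,2),j.sum(),np.percentile(L[j][:,1],[3,50,97]).round(4))
go([.595,.0128,.2],80.2-90)
E
```

```text
0.026096955666827834 [-0.03512066 -0.94356943 -1.31529215]
jaw 598 [-0.0118 -0.0217  0.0451] [0.0137 0.0224 0.0726]
plates 721 [0.0202 0.0019 0.1152] [[-0.014  -0.0024  0.1138]
 [ 0.0585  0.0046  0.1165]]
-0.02 158 [-0.0024  0.0011  0.0047]
0.0 202 [-0.0024  0.0011  0.0046]
0.02 207 [-0.0023  0.0011  0.0045]
0.04 142 [-0.0023  0.0027  0.0044]
0.06 12 [0.0018 0.0035 0.0051]
shift [0.14 0.02 6.98] turn [-0.     0.    -0.001] | tcp [0.5946 0.0115 0.2698] yaw -9.86 t 17.25
```

Request:
drive_tool:
  plan:
    - [[0.1, 0.1, 1, 0, 0, 0, 1], [0.1, 0.1, 2.5, 0, 0, 0, 1], [0.1, 0.1, 4, 0, 0, 0, 1], [0.1, 0.1, 5.2, 0, 0, 0, 1], [0.1, 0.1, 6.2, 0, 0, 0, 1], [0.1, 0.1, 6.9, 0, 0, 0, 1], [0.1, 0.1, 7.2, 0, 0, 0, 1], [0.1, 0.1, 7.2, 0, 0, 0, 1], [0.1, 0.1, 7.2, 0, 0, 0, 1]]

```text
time_s: 18.38
eef_pos: [0.5963, 0.0133, 0.1982]
tcp_rot: [0.765, 0.644, 0.0, 0.0]
ft_force: [0.1, 0.6, -0.3]
opening: 0.0262
grasp_force: 30.3
```

Request:
drive_tool:
  plan:
    - [[0, 0, 0, 0, 0, 0, 0.62], [0, 0, 0, 0, 0, 0, 0.56], [0, 0, 0, 0, 0, 0, 0.5], [0, 0, 0, 0, 0, 0, 0.44], [0, 0, 0, 0, 0, 0, 0.38], [0, 0, 0, 0, 0, 0, 0.2], [0, 0, 0, 0, 0, 0, 0], [0, 0, 0, 0, 0, 0, 0], [0, 0, 0, 0, 0, 0, 0], [0, 0, 0, 0, 0, 0, 0]]

```text
time_s: 19.62
eef_pos: [0.596, 0.0133, 0.1978]
tcp_rot: [0.765, 0.644, 0.0, -0.0]
ft_force: [0.8, 0.7, 0.0]
opening: 0.0855
grasp_force: 0.0
```

Request:
drive_tool:
  plan:
    - [[0, 0, -1, 0, 0, 0, 0], [0, 0, -3, 0, 0, 0, 0], [0, 0, -6, 0, 0, 0, 0], [0, 0, -10, 0, 0, 0, 0], [-4, 0, -12, 0, 0, 0, 0], [-6, 0, -12, 0, 0, 0, 0], [-6, 0, -12, 0, 0, 0, 0]]

```text
time_s: 20.5
eef_pos: [0.5853, -0.0469, 0.3174]
tcp_rot: [0.766, 0.643, -0.0, -0.0]
ft_force: [0.2, 0.3, 0.1]
opening: 0.0852
grasp_force: 0.0
```

```bash
python3 - <<'E'
from h import *
g=grab('wrist'); P=cloud(g); save(g[0],'w5',(160,0,480,300),2)
Q=P.reshape(-1,3);Q=Q[(np.abs(Q[:,0]-.54)<.13)&(np.abs(Q[:,1]-.02)<.11)]
y=np.radians(-9.8);ex=np.array([np.cos(y),np.sin(y)]);L=np.c_[(Q[:,:2]-[.595,.0125])@np.c_[ex,[-ex[1],ex[0]]],Q[:,2]-.154]
def rep(n,m): 
    if m.sum()>4: print(n,m.sum(),L[m].min(0).round(4),L[m].max(0).round(4),np.median(L[m],0).round(4))
m=abs(L[:,0])<.05
rep('tail ends',m&(L[:,2]>.055)); rep('plates',(abs(L[:,0])<.012)&(abs(L[:,2])<.005))
rep('handle',(L[:,0]<-.025)&(abs(L[:,2]+.002)<.004)&(abs(L[:,1])<.015))
E
```

```text
tail ends 24794 [-0.05   -0.0735  0.055 ] [0.05   0.0135 0.2615] [ 0.     -0.0489  0.2434]
plates 893 [-0.0087 -0.0586 -0.0046] [0.0106 0.0609 0.003 ] [0.0019 0.0066 0.0003]
handle 835 [-0.1003 -0.0073 -0.0039] [-0.0341  0.0049  0.0008] [-0.0672 -0.0014 -0.0014]
```

View pics/w5.png

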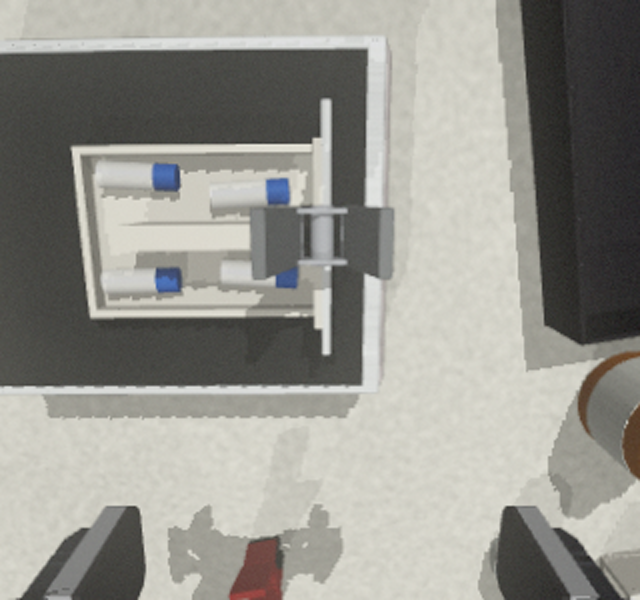

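The clamp stands over the end plate and backstop at (322,240), all four vials are in the tray, and the gap is closed. I'll check the tail height, then hand in if it is right.

```bash
python3 - <<'E'
from h import *
g=grab('wrist'); Q=cloud(g).reshape(-1,3)
y=np.radians(-9.8);ex=np.array([np.cos(y),np.sin(y)]);L=np.c_[(Q[:,:2]-[.595,.0125])@np.c_[ex,[-ex[1],ex[0]]],Q[:,2]-.154]
m=(abs(L[:,0])<.05)&(abs(L[:,1])<.025)&(L[:,2]>.055)&(L[:,2]<.1)
e=L[m]; e=e[e[:,2]>np.percentile(e[:,2],95)-.006]; print(len(e),e.min(0),e.max(0),np.median(e,0))
top=np.median(e[:,2]); wid=np.ptp(e[:,0]); print(top,wid)
if .06<top<.083 and .046<wid<.06: print('finish',r.finish_job())
E
```

```text
678 [-0.02588271 -0.01174392  0.06994975] [0.02666426 0.01358056 0.07691286] [-0.01879871  0.00132929  0.07477346]
0.07477345618695969 0.0525469710669314
the job is handed in; nothing more can be done
finish None
```

The job is handed in, with no verdict shown: the tray is flat against the backstop with all four vials in it, and the clamp grips end plate and backstop together (tail ends 75 mm above the plates' top edge and 52.5 mm apart, as on its rest).

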